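# Lock the bottle labeller's end stop with its indexing clamp lever

## Robot

A 7-joint arm with a two-finger parallel gripper is mounted at the origin on the work surface. World frame = base frame: x ahead of the robot, y to its left, z up, the work surface at z = 0. Lengths are in m, angles in rad, forces in N, time in s.
With the tool pointing down it reaches from about 0.4 to 0.875 m from the base axis. Payload 6.5 kg.
Tool frame: the origin (TCP) lies on the centre line of the jaws, within the pads' length; the fingertips stand 25 mm ahead of it and the grasp point (between the pads) lies 6 mm ahead of it; z points along the fingers, y is the direction in which the jaws open and shut (so a half turn about z gives the same grasp; the last joint's range is limited). The gripper opens to 85 mm and grips with 20 to 120 N. Pads are 22 mm wide; open, the fingers measure 114 mm over their backs; the gripper's body (76 mm by 85 mm) begins 54 mm behind the grasp point. The pads swing forward as they close: fully open they stand 13 mm farther back than shut.
Start: joints at [1.235, 0.536, -0.004, 1.538, 0.003, 1.067, -0.071], TCP at [0.173, -0.626, 0.256] pointing down, gripper open.
Joint ranges: [-2.7, 2.7], [-0.37, 2.16], [-1.27, 1.26], [0.24, 2.4], [-1.31, 4.45], [0.19, 1.91], [-2.76, 2.76]. Speed limits (rad/s): [2.39, 2.39, 3.14, 3.14, 3.14, 3.14, 3.14].

## Interface

Orientations are given as a unit quaternion [x, y, z, w].
In Python, from cell import ctrl, viewer gives the robot as it stands.
- The arm moves only by the tool apply_moves, never from a script. Its argument "moves" is a list of rows, each an object with "delta_rot": the turn, a rotation vector about the tool's x, y, z each as a share of pi rad, from -1 to 1, a list of three; "dp": the shift along the tool's x, y, z each as a share of 0.75 m, from -1 to 1, a list of three; "jaw": the closure, from 0 (fully open) to 1 (shut). A call has 1 to 5 rows; each row is the pose to reach, as a shift and turn from the pose measured when the call began, along the tool's axes at that moment, turning the shorter way round; what a row does not reach only later rows make up. A row lasts 1/8 s, in which the tool goes at most 62.5 mm and 10.7 degrees, less where a joint would pass 70% of its speed; a pose out of reach is approached as far as the arm can. A call with a number of a shift or a turn outside -1 to 1 is refused whole. A call with a gripper value outside its range is refused whole. The fingers move at their own pace and stop on an object; "newtons" is the grip in N (left out, the last holds). Time passes only in rows, so rows that repeat a pose let the fingers close. It gives the time, the measured TCP pose, the force and the opening at its end, in the units of the state.
- ctrl.observe(): the state, without advancing time (a new reading comes with each control period).
- viewer.snapshot(name): name is "side" or "top" or "wrist"; returns a dict with "image" (420x560x3 uint8, blue, green, red), "range_z" (420x560 float32, m along the optical axis (not along the pixel's ray), 0 where there is no reading), "fovy" (degrees; the focal length in pixels is half the picture's height over the tangent of half this angle, whatever the lens; pixels are square), "cx", "cy" (the principal point, pixels), "rvec" (rotation vector, rad) and "tvec" (3), from world to camera coordinates, as OpenCV has them; the wrist camera has in their place "hand_eye" (4x4, takes a point from camera to tool coordinates, whose origin is the TCP and whose axes are the flange's). Camera axes: x right, y down, z forward; pixel columns grow to the right and rows downward; lengths in m; the calibration is good to about 2 mm. The wrist camera is an equidistant fisheye: a pixel r from the principal point sees the ray r / f radians off the axis. A picture is of the moment at which its call begins: read the wrist's pose just before it.
- ctrl.job_done(): hands the job in, once; it reports no verdict.
The state is a dict: "t": time; "joint_positions": joint angles; "joint_vel": joint speeds; "joint_torque": joint torques, N m; "position": TCP position; "ee_rot": TCP orientation; "force": force on the tool from outside, world axes, zero at the start; "ft_torque": the same for the moment, N m; "width": finger opening in m.
Only numpy, scipy, OpenCV 4.12 (cv2) and the standard library are available. Lean on these libraries where they do the work, as an engineer would, in place of code of your own. Each camera call takes 0.05 s, during which the arm holds its last target.

## Task

The end stop of the bottle labeller is set where it belongs, close to the base of the bottle in the cradle, but its red clamping lever is still slack, and the stop's own plate leaves too little room to turn it tight in one go. Lift the lever off its serrations, swing it back, let it drop fully home into them again and turn it clockwise (seen from above), repeating this if need be, until the clamp is firmly hand-tight, about 1 N m. Do not over-tighten it, do not shift the stop, and then let go, leaving the bottle and everything else on the bench where it is.

Things in the scene. Friction and masses are not known exactly. Their poses are not given: they have to be found in the camera images.
- lever_grip (a point): Red clamping lever: hub 41 mm across, arm 14 mm wide and 16 mm high rising outward to a 20 mm round end whose top is 113 mm above the bench, 102 mm from the axis. This point: middle of the arm, 75 mm from the axis, 100 mm above the bench with the lever home; free space below and beside it. x points outward along the arm, z up. The lever turns about the upright clamp axis.
- clamp_axis (a point): Upright axis of lever and clamping screw, at the height of lever_grip. It is carried by the end stop, an aluminium block on a rail; y points away from the bottle. On the -y side, 28 mm from the axis, stands the stop's plate (110 mm wide, top 118 mm above the bench), which blocks the lever; clockwise it starts with 0.4 to 1.0 rad of room. Counter-clockwise there are over 2.5 rad of free swing.
- lift (a joint): How far the lever is lifted along its axis, m: 0 fully home, 0.011 the most. 16 serrations (a seat every 22.5 deg, 3 deg of play) join it to the screw and let go fully at 0.007; lift it 8 to 10 mm. Lifted, it turns freely. Spring and weight press it down with 5 N (home) to 7 N. Set down between seats it can stay up on the serrations' tips; a small turn lets it drop. Home is below 0.0015.
- screw_dog: Dog on the clamping screw, out of sight in the block (origin on the clamp axis at bench level). With the lever home, clockwise from above tightens. 0.15 N m while slack; after 0.5 to 2.1 rad in all it bites, jumps to about 0.6 N m and rises 2.5 N m per rad of lever. Below 0.8 N m it is not tight, above 1.6 over-tightened. Torque: force x 75 mm plus any twist a gripping hand gives.
- clamp_bush: Steel bush, a washer 45 mm across on top of the stop's block (origin on the clamp axis at bench level), which the screw's dog turns to lock the stop. It keeps its tightness when the lever is let go.
- stop_face (a point): Centre of the round rubber pad (54 mm) on the stop's plate that faces the bottle's base, 2 mm from it; 37 mm from the clamp axis. It tells where the stop stands: already set, to stay there within 5 mm. The stop would slide on its rail along y if pushed with 25 N.
- cradle_bottle_center (a point): Centre of the amber bottle (61 mm across, 230 mm long) lying loose on the labeller's rollers, base towards the stop. To be left where it is.
- bottle_a_center (a point): Bystander: amber bottle, upright, 61 mm across, 230 mm tall; the point is at half height.
- bottle_b_center (a point): Bystander: amber bottle, upright, 61 mm across, 230 mm tall; the point is at half height.
- beaker_center (a point): Bystander: empty glass beaker, 72 mm across, 95 mm tall; the point is at half height.
- jar_center (a point): Bystander: closed glass jar with white lid, 72 mm across, 100 mm tall; the point is at half height.
- label_roll_center (a point): Bystander: spare roll of labels, 90 mm across, 60 mm tall; the point is at its centre.
- screwdriver_grip (a point): Bystander: screwdriver lying on the bench; the point is in its handle.
- cap_tin_center (a point): Bystander: open steel tin 120 x 90 x 45 mm; the point is at its centre, half-way up.

How it is judged:
By the outcome, as a careful person would: the job done as asked, in the order asked, and still so for the second after the job is handed in, with the robot touching nothing.
It also fails if it takes over 72 s, if anything falls off the work surface, if the arm or the gripper's body presses on something with over 40 N, if the wrist force passes 120 N, or if a joint passes its speed limit or range.

## Working session

There is one attempt and no reset: what is moved stays moved. The work goes in short steps, Python scripts to look and compute and a tool call to move; the robot and the scene stay as the last step left them, time stands still between calls to the robot, and variables do not carry over. Pictures are saved under pics/ and viewed, and the job is handed in when it is done.

Besides the shell and the picture viewer there is one more tool, called after "Request:" by a JSON object that holds its "method" and its "body". apply_moves: Moves the arm, as the interface text tells. Its arguments: {"type":"object","properties":{"moves":{"type":"array","items":{"type":"object","properties":{"delta_rot":{"type":"array","items":{"type":"number","minimum":-1,"maximum":1}},"dp":{"type":"array","items":{"type":"number","minimum":-1,"maximum":1}},"jaw":{"type":"number"}}}},"newtons":{"type":"number"}},"required":["moves"]}

```bash
ls; mkdir -p pics; python3 - <<'E'
from cell import ctrl, viewer
import cv2
s=ctrl.observe()
for k,v in s.items(): print(k,v)
for n in ["side","top","wrist"]:
    d=viewer.snapshot(n)
    cv2.imwrite(f"pics/{n}0.png",d["image"])
    print(n,{k:v for k,v in d.items() if k not in("image","range_z")})
E
```

```text
pics
t 0.0
joint_positions [ 1.23475767  0.53723295 -0.00444181  1.53881885  0.002609    1.06732571
 -0.07121528]
joint_vel [-2.18150425e-03  1.47412506e-03 -3.76346542e-05  3.21133008e-06
  1.09408681e-03 -1.71771956e-03  6.18867770e-05]
joint_torque [-3.48004403e-05 -5.83415294e+01  1.04836576e+00 -2.59107685e+01
  1.22099838e-02  9.60423175e-03  2.85231380e-05]
position [ 0.17310654 -0.62592822  0.25539092]
ee_rot [ 9.90907514e-01  1.34541844e-01 -1.86934840e-04 -8.69696840e-04]
force [-0.41978049 -0.28417714 -0.37453116]
ft_torque [ 0.00904804 -0.0005485   0.01761173]
width 0.08567706317907442
side {'fovy': 46.259076217895675, 'cx': 276.6264167311206, 'cy': 211.3298392727519, 'rvec': array([ 0.30130307, -2.72896056,  1.34628075]), 'tvec': array([0.50396759, 0.14206166, 1.22986745])}
top {'fovy': 48.12615150584935, 'cx': 281.49692237473266, 'cy': 202.63653619670396, 'rvec': array([ 2.17304145, -2.21031722,  0.05865774]), 'tvec': array([0.00271567, 0.50281727, 1.21736517])}
wrist {'fovy': 65.70646984690485, 'cx': 278.49366701552486, 'cy': 212.11350610310808, 'hand_eye': array([[-1.84257153e-04, -9.46327791e-01, -3.23208414e-01,
         8.40655314e-02],
       [ 9.99999826e-01,  6.82394153e-06, -5.90067579e-04,
        -1.22273776e-03],
       [ 5.60602903e-04, -3.23208466e-01,  9.46327625e-01,
        -1.16714687e-01],
       [ 0.00000000e+00,  0.00000000e+00,  0.00000000e+00,
         1.00000000e+00]])}
```

View pics/side0.png

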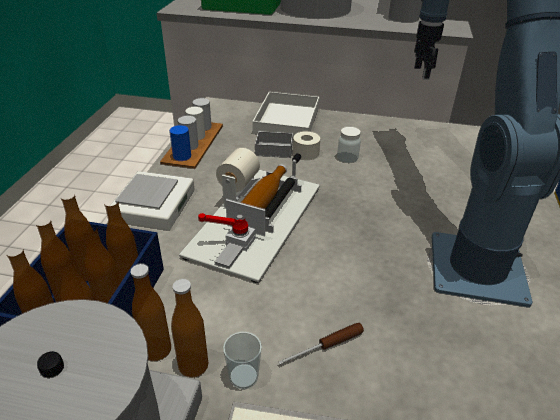

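View pics/top0.png

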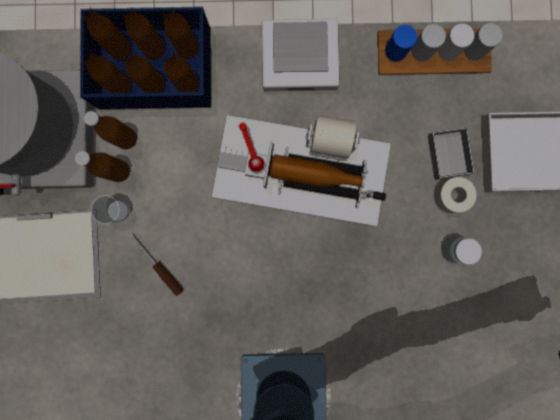

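View pics/wrist0.png

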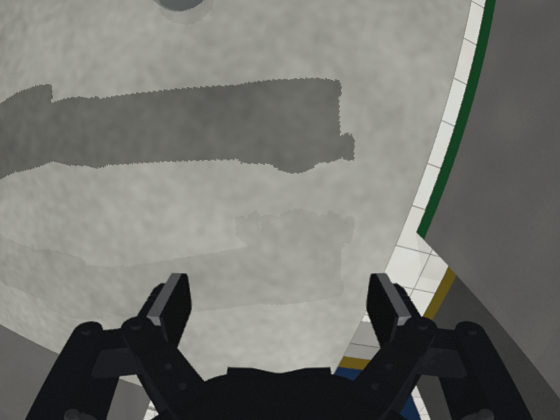

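The side view shows the red lever's hub at about (240,227) and its end at (203,217). In the top view the hub is at (256,164), the arm's end at (242,126) and the plate at (268,165). Next I'll measure the lever and plate.

```bash
cat > h.py <<'E'
from cell import ctrl, viewer
import cv2, numpy as np
from scipy.spatial.transform import Rotation as R
def snap(n):
    s=ctrl.observe(); d=viewer.snapshot(n); d["s"]=s
    h,w=d["image"].shape[:2]; d["f"]=h/2/np.tan(np.radians(d["fovy"])/2); return d
def rays(d,uv):
    """world origin, dirs(scaled to camera z=1)"""
    uv=np.atleast_2d(uv).astype(float); x=(uv-[d["cx"],d["cy"]])/d["f"]
    if "rvec" in d:
        Rm=R.from_rotvec(d["rvec"]).as_matrix(); 
        return -Rm.T@d["tvec"], np.c_[x,np.ones(len(x))]@Rm
    r=np.linalg.norm(x,axis=1)[:,None]; x=x/np.maximum(r,1e-9)*np.tan(r)
    H=d["hand_eye"]; T=R.from_quat(d["s"]["ee_rot"]).as_matrix()
    return T@H[:3,3]+d["s"]["position"], np.c_[x,np.ones(len(x))]@H[:3,:3].T@T.T
def pts(d,uv):
    uv=np.atleast_2d(uv); o,D=rays(d,uv); z=d["range_z"][uv[:,1].astype(int),uv[:,0].astype(int)]
    return o+D*z[:,None]
def plane(d,uv,z):
    o,D=rays(d,uv); return o+D*((z-o[2])/D[:,2])[:,None]
def redmask(im):
    b,g,r=[im[...,i].astype(int) for i in range(3)]
    return ((r>90)&(g<50)&(b<60)&(r>2.5*g)).astype(np.uint8)
E
python3 - <<'E'
from h import *
for n in ["top","side"]:
    d=snap(n); m=redmask(d["image"]); k,l,st,c=cv2.connectedComponentsWithStats(m)
    for i in range(1,k):
        if st[i,4]>30: print(n,i,st[i],c[i])
    # choose comp nearest expected
    e={"top":(252,150),"side":(225,222)}[n]
    i=min((i for i in range(1,k) if st[i,4]>60),key=lambda i:np.hypot(*(c[i]-e)))
    v,u=np.nonzero(l==i); uv=np.c_[u,v]; P=pts(d,uv)
    print(P.min(0),P.max(0),np.median(P,0))
    if n=="top":
        for z0 in [.08,.09,.095,.1,.105,.11]:
            s=(P[:,2]>z0)&(P[:,2]<z0+.005); print(z0,s.sum(),P[s].mean(0) if s.any() else "")
    np.save(f"{n}_red.npy",np.c_[uv,P])
    x0,y0=e; cv2.imwrite(f"pics/{n}zoom.png",cv2.resize(d["image"][y0-60:y0+60,x0-70:x0+70],None,fx=5,fy=5,interpolation=cv2.INTER_CUBIC))
E
```

```text
top 1 [240 124  22  44 236] [249.91525424 146.44067797]
top 4 [  0 184  12   3  33] [  5.3030303  185.03030303]
[0.58640907 0.04259761 0.07541626] [0.69105895 0.09183659 0.12037603] [0.63576205 0.06894105 0.10027945]
0.08 17 [0.59989521 0.05634903 0.08124211]
0.09 25 [0.61026311 0.05967761 0.09300658]
0.095 44 [0.62067159 0.06274982 0.09751066]
0.1 35 [0.64458976 0.07146956 0.10270006]
0.105 35 [0.6604642  0.07683964 0.10752893]
0.11 31 [0.67463219 0.08262003 0.11200979]
side 1 [198 213  50  17 255] [227.47058824 220.8627451 ]
[0.31382111 0.02346685 0.06475811] [0.69270177 0.97734433 0.85618523] [0.61531272 0.07305516 0.09573594]
```

View pics/topzoom.png

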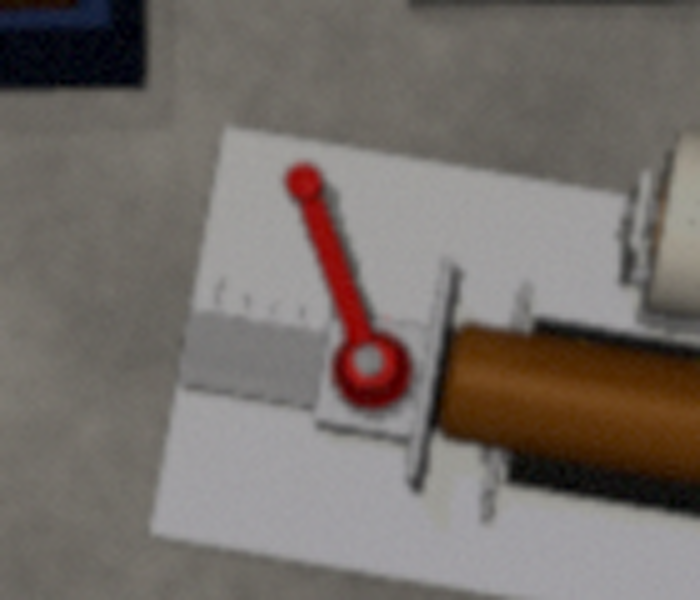

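View pics/sidezoom.png

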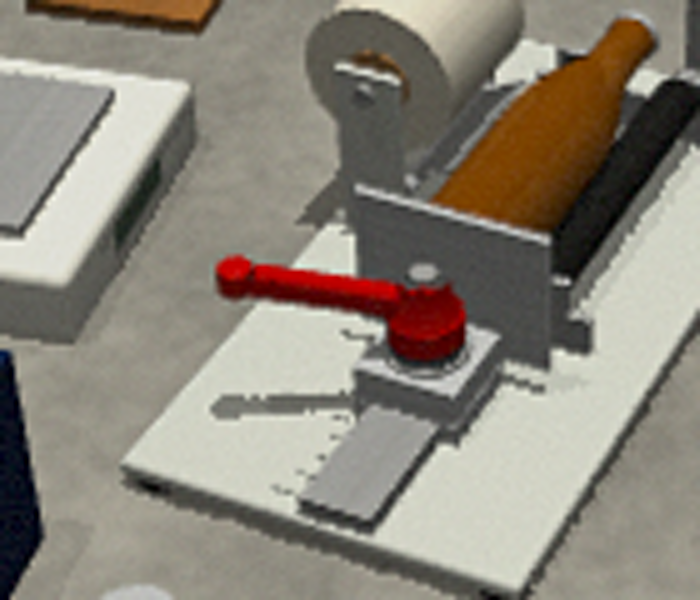

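```bash
cat >> h.py <<'E'
def down(yaw): # tool x at world angle yaw, z down
    return R.from_matrix(np.array([[np.cos(yaw),np.sin(yaw),0],[np.sin(yaw),-np.cos(yaw),0],[0,0,-1.]]))
def cmd(p,yaw,s=None):
    s=s or ctrl.observe(); Q=R.from_quat(s["ee_rot"])
    dp=Q.inv().apply(np.array(p)-s["position"])/.75; dr=(Q.inv()*down(yaw)).as_rotvec()/np.pi
    print("dp",np.round(dp,4),"rot",np.round(dr,4),"| mm",np.round(dp*750,1),"deg",np.round(dr*180,1))
def yaw(s): 
    x=R.from_quat(s["ee_rot"]).as_matrix()[:,0]; return np.degrees(np.arctan2(x[1],x[0]))
E
python3 - <<'E'
from h import *
d=snap("top")
z=lambda a,b:((a+.5)/5+182-.5,(b+.5)/5+90-.5)
print("hub@.09",plane(d,[z(371,370)],.09), "knob@.115",plane(d,[z(370,359)],.115),"tip@.11",plane(d,[z(303,182)],.111))
print("plate@.118",plane(d,[z(446,262),z(414,485)],.118))
P=np.load("top_red.npy");print(np.round(P[P[:,3]>.595][:40,2:],3)[:5])
cmd([.655,.075,.235],np.radians(18))
E
```

```text
hub@.09 [[0.59612695 0.05580654 0.09      ]] knob@.115 [[0.59796506 0.05482481 0.115     ]] tip@.11 [[0.6858695  0.08647881 0.111     ]]
plate@.118 [[0.6440423  0.01729659 0.118     ]
 [0.536238   0.03436058 0.118     ]]
[]
dp [ 0.8684 -0.73    0.0283] rot [-0.0002  0.     -0.0141] | mm [ 651.3 -547.5   21.3] deg [-0.   0.  -2.5]
```

Request:
{"method": "apply_moves", "body": {"moves": [{"dp":[0.0867,-0.073,0.0],"delta_rot":[0,0,0],"jaw":0.3},{"dp":[0.173,-0.146,0.0],"delta_rot":[0,0,0],"jaw":0.3},{"dp":[0.26,-0.219,0.0],"delta_rot":[0,0,0],"jaw":0.3},{"dp":[0.347,-0.292,0.0],"delta_rot":[0,0,0],"jaw":0.3},{"dp":[0.434,-0.365,0.0],"delta_rot":[0,0,0],"jaw":0.3}], "newtons": 25}}

```text
t: 0.92
position: [0.3509, -0.3671, 0.2564]
ee_rot: [0.991, 0.134, 0.0, 0.0]
force: [1.4, -0.8, 0.3]
width: 0.0599
```

```bash
python3 - <<'E'
from h import *
s=ctrl.observe(); print(s["t"],s["position"],s["joint_positions"],s["width"],yaw(s),s["force"])
cmd([.655,.075,.235],np.radians(18))
E
```

```text
0.925 [ 0.35092674 -0.36705253  0.25637986] [ 0.81372046  0.2985791  -0.11350397  1.90507207  0.04104102  0.93982822
 -0.62007632] 0.05989214693990538 15.454454585969222 [ 1.38103086 -0.83644614  0.27142004]
dp [ 0.5478 -0.4601  0.0286] rot [ 0.0001 -0.0001 -0.0141] | mm [ 410.9 -345.    21.5] deg [ 0.  -0.  -2.5]
```

Request:
{"method": "apply_moves", "body": {"moves": [{"dp":[0.1,-0.084,0.0],"delta_rot":[0,0,0],"jaw":0.3},{"dp":[0.2,-0.168,0.0],"delta_rot":[0,0,0],"jaw":0.3},{"dp":[0.3,-0.252,0.0],"delta_rot":[0,0,0],"jaw":0.3},{"dp":[0.4,-0.336,0.0],"delta_rot":[0,0,-0.007],"jaw":0.3},{"dp":[0.5,-0.42,0.0],"delta_rot":[0,0,-0.014],"jaw":0.3}]}}

```text
t: 1.55
position: [0.5279, -0.1096, 0.2567]
ee_rot: [0.988, 0.156, 0.0, 0.0]
force: [1.1, -0.7, -0.1]
width: 0.0594
```

```bash
python3 - <<'E'
from h import *
s=ctrl.observe(); print(s["t"],s["position"],s["joint_positions"],s["width"],yaw(s),s["force"])
cmd([.655,.075,.235],np.radians(18))
E
```

```text
1.55 [ 0.52787561 -0.10959182  0.25666761] [ 0.33321651  0.36178574 -0.26542645  1.82181028  0.11309574  0.97161698
 -1.23635328] 0.05939087528490797 17.994829503183553 [ 1.05662126 -0.69939245 -0.11579891]
dp [ 0.2372 -0.1817  0.0289] rot [ 0.0002 -0.0003 -0.    ] | mm [ 177.9 -136.3   21.7] deg [ 0. -0. -0.]
```

Request:
{"method": "apply_moves", "body": {"moves": [{"dp":[0.07,-0.055,0.0],"delta_rot":[0,0,0],"jaw":0.3},{"dp":[0.15,-0.115,0.01],"delta_rot":[0,0,0],"jaw":0.3},{"dp":[0.237,-0.182,0.029],"delta_rot":[0,0,0],"jaw":0.3},{"dp":[0.237,-0.182,0.029],"delta_rot":[0,0,0],"jaw":0.3},{"dp":[0.237,-0.182,0.029],"delta_rot":[0,0,0],"jaw":0.3}]}}

```text
t: 2.17
position: [0.6551, 0.0796, 0.2339]
ee_rot: [0.987, 0.159, 0.0, -0.001]
force: [-0.2, -0.0, 0.4]
width: 0.0599
```

```bash
python3 - <<'E'
from h import *
d=snap("wrist"); s=d["s"]; print(s["t"],s["position"],s["joint_positions"],s["width"],yaw(s),s["force"],s["ft_torque"])
m=redmask(d["image"]); print(m.sum())
cv2.imwrite("pics/w1.png",d["image"]); cv2.imwrite("pics/w1m.png",m*255)
E
```

```text
2.175 [0.6550601  0.07960997 0.23393342] [ 0.00574717  0.59392403 -0.28876702  1.51648253  0.1817769   1.05721388
 -1.57700122] 0.059948937942450105 18.30108723952327 [-0.16523837 -0.04500236  0.39090623] [-0.01018436 -0.00121702 -0.00362253]
2076
```

View pics/w1.png

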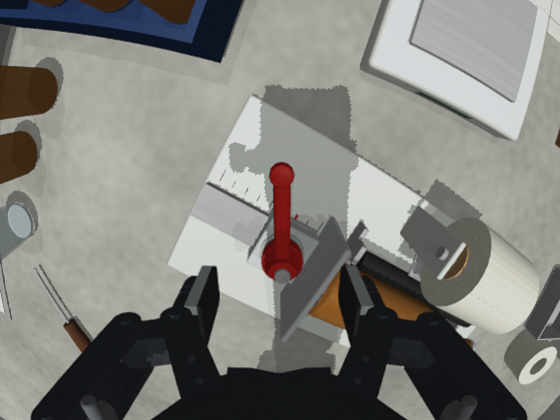

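The wrist view has the lever's ball end at about (282,176), the hub at (282,258), and the plate running from (333,222) to (285,335). Next I'll convert these to positions.

```bash
python3 - <<'E'
from h import *
d=snap("wrist"); im=d["image"]
cv2.imwrite("pics/w1z.png",cv2.resize(im[150:350,200:400],None,fx=3,fy=3,interpolation=cv2.INTER_CUBIC))
m=redmask(im); k,l,st,c=cv2.connectedComponentsWithStats(m)
i=1+np.argmax(st[1:,4]); v,u=np.nonzero(l==i); P=pts(d,np.c_[u,v])
ok=(P[:,2]>.05)&(P[:,2]<.13); P=P[ok]; u=u[ok]; v=v[ok]
for r0 in range(165,290,8):
    s=(v>=r0)&(v<r0+8)
    if s.any(): print(r0,u[s].min(),u[s].max(),np.round(np.mean(P[s],0),4),"max z",P[s][:,2].max().round(4))
n=redmask(im)
print(d["s"]["position"],yaw(d["s"]))
E
```

```text
165 266 289 [0.689  0.0899 0.1121] max z 0.1141
173 266 289 [0.6834 0.0884 0.1126] max z 0.1142
181 269 286 [0.6772 0.0861 0.1108] max z 0.1143
189 270 285 [0.6705 0.0841 0.1087] max z 0.1109
197 270 285 [0.6638 0.0819 0.1068] max z 0.1088
205 270 285 [0.6571 0.0793 0.105 ] max z 0.1072
213 271 286 [0.65   0.0766 0.1027] max z 0.1059
221 271 286 [0.6427 0.0744 0.1008] max z 0.1034
229 271 286 [0.6351 0.0717 0.0986] max z 0.1014
237 272 288 [0.6271 0.0685 0.0961] max z 0.0988
245 272 297 [0.6174 0.0615 0.0883] max z 0.0965
253 272 299 [0.611  0.0555 0.0862] max z 0.0942
261 292 299 [0.6032 0.0439 0.0816] max z 0.0883
269 295 297 [0.5967 0.042  0.0805] max z 0.083
[0.65466425 0.07665691 0.23426336] 18.137409547038086
```

View pics/w1z.png

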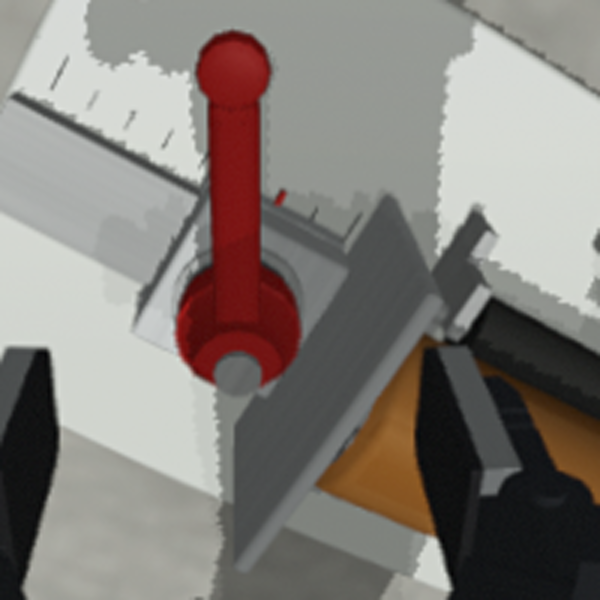

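```bash
python3 - <<'E'
from h import *
d=snap("wrist"); print(d["s"]["position"],yaw(d["s"]))
z=lambda a,b:((a+.5)/3+200-.5,(b+.5)/3+150-.5)
uv=[z(233,68),z(238,372),z(388,195),z(440,300),z(240,565),z(378,213),z(245,435)]
print(np.round(pts(d,np.round(uv)),4))
print("ball@.103",plane(d,uv[:1],.104),"knob",plane(d,uv[1:2],.113),plane(d,uv[1:2],.118))
E
```

```text
[0.65456311 0.07473008 0.23460072] 18.00137272605467
[[ 0.6866  0.0876  0.1133]
 [ 0.5984  0.0573  0.1014]
 [ 0.6454  0.0183  0.0377]
 [ 0.6184 -0.0096  0.0501]
 [ 0.5412  0.0377  0.1177]
 [ 0.6412  0.0214  0.0472]
 [ 0.5512  0.0396  0.059 ]]
ball@.103 [[0.68456444 0.0866768  0.104     ]] knob [[0.60501859 0.05945714 0.113     ]] [[0.60772846 0.06034914 0.118     ]]
```

```bash
python3 - <<'E'
from h import *
d=snap("wrist"); im=d["image"]; s=d["s"]; print(s["position"],yaw(s))
m=redmask(im); k,l,st,c=cv2.connectedComponentsWithStats(m)
i=1+np.argmax(st[1:,4]); v,u=np.nonzero(l==i); 
# arm centreline rows 195..240 by depth
C=[]
for r in range(192,240,4):
    uu=u[v==r]; z=np.median(pts(d,np.c_[uu,np.full(len(uu),r)])[:,2]); C.append(plane(d,[((uu.min()+uu.max())/2,r)],z)[0])
C=np.array(C); p=np.polyfit(C[:,0],C[:,1],1); print("angle",np.degrees(np.arctan(p[0])),"y at .6669",np.polyval(p,.6669),"y at .5975",np.polyval(p,.5975))
cmd([.6669,.0808,.140],np.radians(19.3));cmd([.6669,.0808,.106],np.radians(19.3))
E
```

```text
[0.65452622 0.07367807 0.23486893] 17.922312114871428
angle 18.928173540442586 y at .6669 0.08260020680524627 y at .5975 0.0588011438149256
dp [ 0.0187 -0.0047  0.1268] rot [ 0.0006 -0.0001 -0.0079] | mm [14.  -3.5 95.1] deg [ 0.1 -0.  -1.4]
dp [ 0.0187 -0.0048  0.1722] rot [ 0.0006 -0.0001 -0.0079] | mm [ 14.   -3.6 129.1] deg [ 0.1 -0.  -1.4]
```

Request:
{"method": "apply_moves", "body": {"moves": [{"dp":[0.019,-0.006,0.06],"delta_rot":[0,0,-0.006],"jaw":0.3},{"dp":[0.019,-0.006,0.1],"delta_rot":[0,0,-0.006],"jaw":0.3},{"dp":[0.019,-0.006,0.1268],"delta_rot":[0,0,-0.006],"jaw":0.3},{"dp":[0.019,-0.006,0.1268],"delta_rot":[0,0,-0.006],"jaw":0.3}]}}

```text
t: 2.88
position: [0.6659, 0.0805, 0.139]
ee_rot: [0.986, 0.164, -0.001, 0.001]
force: [-0.3, -0.2, 1.9]
width: 0.0597
```

```bash
python3 - <<'E'
from h import *
d=snap("wrist"); im=d["image"]; s=d["s"]; print(s["t"],s["position"],yaw(s),s["force"],s["ft_torque"])
cv2.imwrite("pics/w2.png",im)
cmd([.6669,.0822,.106],np.radians(19.1))
d=snap("wrist");print(d["s"]["position"])
E
```

```text
2.875 [0.66589624 0.0805302  0.13899195] 18.895837418950325 [-0.30869278 -0.19769596  1.91390987] [-0.01595406 -0.00458129 -0.01621521]
dp [ 0.0005 -0.0016  0.0459] rot [ 0.0007 -0.0001 -0.0011] | mm [ 0.4 -1.2 34.4] deg [ 0.1 -0.  -0.2]
[0.66690289 0.08103221 0.14042342]
```

View pics/w2.png

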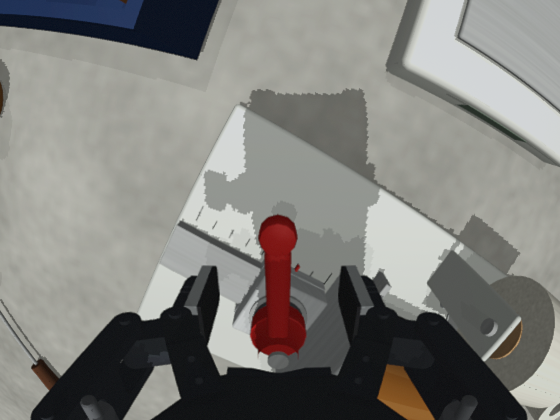

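The lever is at about u=278, midway between the fingers (217 and 341), so I'll go down.

Request:
{"method": "apply_moves", "body": {"moves": [{"dp":[0,-0.001,0.023],"delta_rot":[0,0,-0.001],"jaw":0.3},{"dp":[0,-0.001,0.0455],"delta_rot":[0,0,-0.001],"jaw":0.3},{"dp":[0,-0.001,0.0455],"delta_rot":[0,0,-0.001],"jaw":0.5},{"dp":[0,-0.001,0.0455],"delta_rot":[0,0,-0.001],"jaw":0.65}], "newtons": 20}}

```text
t: 3.48
position: [0.6674, 0.0821, 0.1071]
ee_rot: [0.986, 0.166, 0.001, 0.001]
force: [0.0, 0.4, 0.8]
width: 0.0303
```

```bash
python3 - <<'E'
from h import *
d=snap("wrist"); im=d["image"]; s=d["s"]; print(s["t"],s["position"],yaw(s),s["force"],s["ft_torque"],s["width"])
cv2.imwrite("pics/w3.png",im)
d=snap("side")
cv2.imwrite("pics/s3.png",cv2.resize(d["image"][140:300,130:330],None,fx=4,fy=4,interpolation=cv2.INTER_CUBIC)[:600,:800])
E
```

```text
3.475 [0.66740455 0.08212387 0.10705282] 19.10226253026602 [0.02313754 0.41746745 0.76080296] [ 0.0418807  -0.01818851  0.00418821] 0.030312129194530774
```

View pics/w3.png

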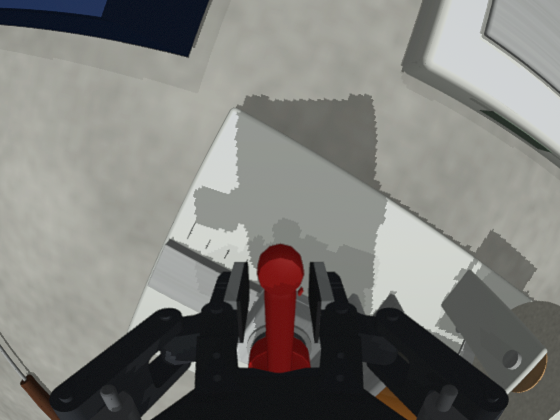

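View pics/s3.png

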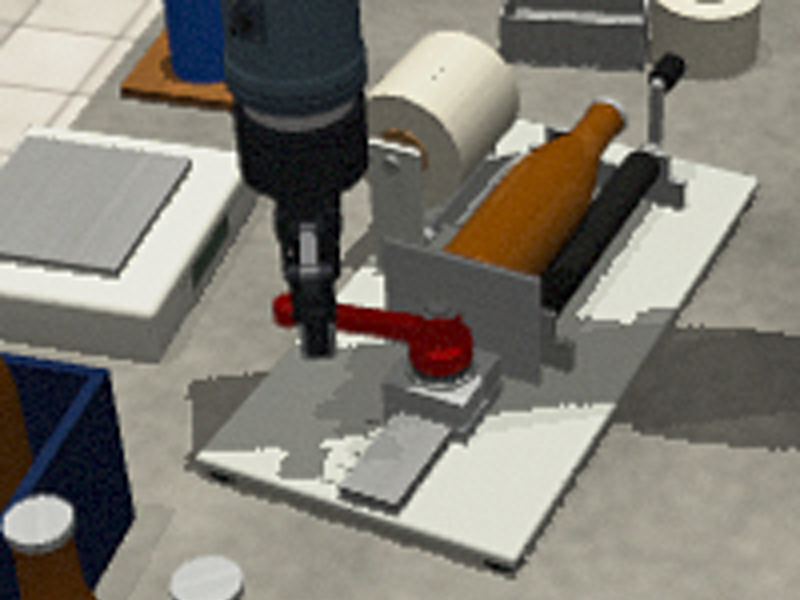

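Request:
{"method": "apply_moves", "body": {"moves": [{"dp":[-0.001,0,0.001],"delta_rot":[0,0,0],"jaw":0.75},{"dp":[-0.001,0,0.001],"delta_rot":[0,0,0],"jaw":0.9},{"dp":[-0.001,0,0.001],"delta_rot":[0,0,0],"jaw":1.0},{"dp":[-0.001,0,0.001],"delta_rot":[0,0,0],"jaw":1.0}], "newtons": 20}}

```text
t: 4.08
position: [0.6674, 0.082, 0.1072]
ee_rot: [0.986, 0.166, 0.002, 0.001]
force: [-0.1, 0.0, 3.1]
width: 0.0135
```

```bash
cat >> h.py <<'E'
def st():
    s=ctrl.observe(); print("t",round(s["t"],2),"p",np.round(s["position"],4),"yaw",round(yaw(s),2),"F",np.round(s["force"],2),"M",np.round(s["ft_torque"],3),"w",round(s["width"],4),"j7",round(s["joint_positions"][6],2)); return s
E
python3 - <<'E'
from h import *
s=st()
cmd([.6669,.0822,.115],np.radians(19.1))
E
```

```text
t 4.08 p [0.6674 0.082  0.1072] yaw 19.1 F [-0.1   0.02  3.1 ] M [0.042 0.015 0.042] w 0.0135 j7 -1.6
dp [-0.0004 -0.0005 -0.0104] rot [ 0.0008 -0.0011  0.    ] | mm [-0.3 -0.4 -7.8] deg [ 0.1 -0.2  0. ]
```

Request:
{"method": "apply_moves", "body": {"moves": [{"dp":[0,0,-0.006],"delta_rot":[0,0,0],"jaw":1.0},{"dp":[0,0,-0.0125],"delta_rot":[0,0,0],"jaw":1.0},{"dp":[0,0,-0.0125],"delta_rot":[0,0,0],"jaw":1.0}], "newtons": 25}}

```text
t: 4.45
position: [0.6669, 0.0818, 0.1164]
ee_rot: [0.986, 0.166, 0.002, 0.001]
force: [-0.6, 0.1, -6.4]
width: 0.0137
```

```bash
python3 - <<'E'
from h import *
s=st()
d=snap("wrist"); cv2.imwrite("pics/w4.png",d["image"])
d=snap("side")
cv2.imwrite("pics/s4.png",cv2.resize(d["image"][160:260,160:290],None,fx=6,fy=6,interpolation=cv2.INTER_CUBIC)[:600,:800])
s=st()
E
```

```text
t 4.45 p [0.6669 0.0818 0.1164] yaw 19.1 F [-0.59  0.1  -6.36] M [ 0.071 -0.392  0.036] w 0.0137 j7 -1.6
t 4.55 p [0.6669 0.0819 0.1161] yaw 19.1 F [ 1.37  0.45 -6.48] M [ 0.013 -0.332  0.068] w 0.0134 j7 -1.6
```

View pics/s4.png

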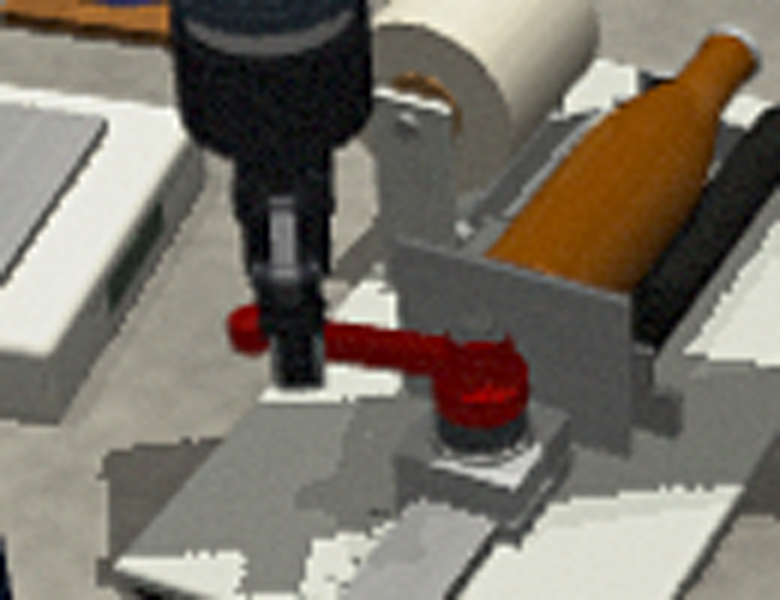

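Request:
{"method": "apply_moves", "body": {"moves": [{"dp":[-0.0008,-0.0128,0],"delta_rot":[0,0,-0.042],"jaw":1.0},{"dp":[-0.0033,-0.0253,0],"delta_rot":[0,0,-0.083],"jaw":1.0},{"dp":[-0.0075,-0.0375,0],"delta_rot":[0,0,-0.125],"jaw":1.0}]}}

```text
t: 4.92
position: [0.6522, 0.107, 0.1157]
ee_rot: [0.934, 0.357, 0.001, 0.001]
force: [0.9, -0.4, -5.8]
width: 0.0133
```

```bash
cat >> h.py <<'E'
def pol(A=(.5975,.0579)):
    s=st(); p=s["position"][:2]-A; th=np.degrees(np.arctan2(p[1],p[0])); y=np.radians(yaw(s))
    er=np.array([np.cos(y),np.sin(y)]); et=np.array([-er[1],er[0]]); F=s["force"][:2]
    print("r",round(1e3*np.hypot(*p),2),"polar",round(th,2),"Fr",round(F@er,2),"Ft(ccw)",round(F@et,2),"Mz",round(s["ft_torque"][2],3)); return s
E
python3 -c "
from h import *
pol()"
```

```text
t 4.92 p [0.6522 0.107  0.1157] yaw 41.85 F [ 0.89 -0.37 -5.84] M [ 0.142 -0.207  0.008] w 0.0133 j7 -1.31
r 73.47 polar 41.94 Fr 0.41 Ft(ccw) -0.87 Mz 0.008
```

Request:
{"method": "apply_moves", "body": {"moves": [{"dp":[-0.0012,-0.0153,-0.0005],"delta_rot":[0,0,-0.05],"jaw":1.0},{"dp":[-0.0048,-0.0302,-0.0005],"delta_rot":[0,0,-0.1],"jaw":1.0},{"dp":[-0.0107,-0.0444,-0.0005],"delta_rot":[0,0,-0.15],"jaw":1.0},{"dp":[-0.0187,-0.0575,-0.0005],"delta_rot":[0,0,-0.2],"jaw":1.0},{"dp":[-0.0287,-0.0692,-0.0005],"delta_rot":[0,0,-0.25],"jaw":1.0}]}}

```text
t: 5.55
position: [0.6008, 0.1315, 0.1156]
ee_rot: [0.724, 0.689, 0.0, 0.001]
force: [0.7, -0.2, -6.9]
width: 0.0139
```

```bash
python3 -c "
from h import *
pol()"
```

```text
t 5.55 p [0.6008 0.1315 0.1156] yaw 87.15 F [ 0.74 -0.23 -6.87] M [ 0.189 -0.065 -0.032] w 0.0139 j7 -0.72
r 73.68 polar 87.47 Fr -0.2 Ft(ccw) -0.75 Mz -0.032
```

Request:
{"method": "apply_moves", "body": {"moves": [{"dp":[-0.0012,-0.0153,-0.0005],"delta_rot":[0,0,-0.05],"jaw":1.0},{"dp":[-0.0048,-0.0302,-0.0005],"delta_rot":[0,0,-0.1],"jaw":1.0},{"dp":[-0.0107,-0.0444,-0.0005],"delta_rot":[0,0,-0.15],"jaw":1.0},{"dp":[-0.0187,-0.0575,-0.0005],"delta_rot":[0,0,-0.2],"jaw":1.0},{"dp":[-0.0281,-0.0686,-0.0005],"delta_rot":[0,0,-0.247],"jaw":1.0}]}}

```text
t: 6.18
position: [0.5476, 0.1126, 0.1157]
ee_rot: [0.408, 0.913, -0.0, 0.001]
force: [1.0, 0.5, -6.0]
width: 0.0136
```

```bash
python3 -c "
from h import *
pol()"
```

```text
t 6.17 p [0.5476 0.1126 0.1157] yaw 131.89 F [ 1.01  0.47 -5.96] M [ 0.173 -0.094  0.046] w 0.0136 j7 -0.07
r 74.05 polar 132.33 Fr -0.33 Ft(ccw) -1.07 Mz 0.046
```

Request:
{"method": "apply_moves", "body": {"moves": [{"dp":[-0.0004,0.0006,0.004],"delta_rot":[0,0,0.002],"jaw":1.0},{"dp":[-0.0004,0.0006,0.008],"delta_rot":[0,0,0.002],"jaw":1.0},{"dp":[-0.0004,0.0006,0.0118],"delta_rot":[0,0,0.002],"jaw":1.0},{"dp":[-0.0004,0.0006,0.0118],"delta_rot":[0,0,0.002],"jaw":1.0}]}}

```text
t: 6.68
position: [0.5483, 0.1132, 0.1073]
ee_rot: [0.411, 0.912, -0.0, 0.001]
force: [-2.9, 0.2, 0.8]
width: 0.0137
```

```bash
python3 - <<'E'
from h import *
pol()
d=snap("side")
cv2.imwrite("pics/s5.png",cv2.resize(d["image"][160:260,160:290],None,fx=6,fy=6,interpolation=cv2.INTER_CUBIC)[:600,:800])
pol()
E
```

```text
t 6.67 p [0.5483 0.1132 0.1073] yaw 131.47 F [-2.94  0.2   0.78] M [ 0.286  0.726 -0.12 ] w 0.0137 j7 -0.09
r 74.08 polar 131.66 Fr 2.1 Ft(ccw) 2.07 Mz -0.12
t 6.72 p [0.5482 0.1132 0.1072] yaw 131.49 F [-2.96  1.56  1.32] M [ 0.367  0.698 -0.121] w 0.0134 j7 -0.09
r 74.07 polar 131.71 Fr 3.13 Ft(ccw) 1.18 Mz -0.121
```

View pics/s5.png

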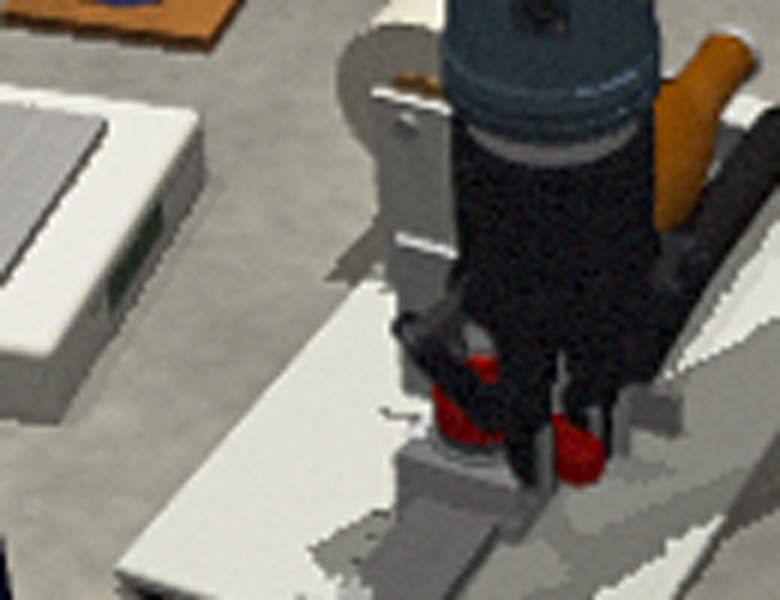

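```bash
python3 - <<'E'
from h import *
from scipy.optimize import least_squares
P=np.array([[.6669,.0819],[.6522,.107],[.6008,.1315],[.5482,.1132]])
print(least_squares(lambda q:np.hypot(P[:,0]-q[0],P[:,1]-q[1])-q[2],[.5975,.0579,.0735]).x)
for D in (6,12,18,24,30):
    a=np.radians(D); r=.0735/.75; print(D,round(r*(np.cos(a)-1),4),round(r*np.sin(a),4),round(D/180,4))
for D in (2.4,4.8,7.2,9.6,12):
    a=np.radians(D); r=.0735/.75; print(D,round(r*(np.cos(a)-1),4),round(r*np.sin(a),4),round(D/180,4))
E
```

```text
[0.59705318 0.05766657 0.07395404]
6 -0.0005 0.0102 0.0333
12 -0.0021 0.0204 0.0667
18 -0.0048 0.0303 0.1
24 -0.0085 0.0399 0.1333
30 -0.0131 0.049 0.1667
2.4 -0.0001 0.0041 0.0133
4.8 -0.0003 0.0082 0.0267
7.2 -0.0008 0.0123 0.04
9.6 -0.0014 0.0163 0.0533
12 -0.0021 0.0204 0.0667
```

Request:
{"method": "apply_moves", "body": {"moves": [{"dp":[-0.0005,0.0102,0],"delta_rot":[0,0,0.033],"jaw":1.0},{"dp":[-0.0021,0.0204,0],"delta_rot":[0,0,0.067],"jaw":1.0},{"dp":[-0.0048,0.0303,0],"delta_rot":[0,0,0.1],"jaw":1.0},{"dp":[-0.0085,0.0399,0],"delta_rot":[0,0,0.133],"jaw":1.0}]}}

```text
t: 7.22
position: [0.575, 0.1283, 0.1073]
ee_rot: [0.592, 0.806, -0.0, 0.001]
force: [-2.0, 0.3, -1.3]
width: 0.0135
```

```bash
sed -i 's/A=(.5975,.0579)/A=(.5971,.0577)/; s/print("r",/print("T",round((F@et)*np.hypot(*p)+s["ft_torque"][2],3),"r",/' h.py; python3 -c "
from h import *
pol()"
```

```text
t 7.22 p [0.575  0.1283 0.1073] yaw 107.34 F [-1.97  0.25 -1.3 ] M [0.067 0.462 0.008] w 0.0135 j7 -0.44
T 0.142 r 74.02 polar 107.36 Fr 0.83 Ft(ccw) 1.81 Mz 0.008
```

Request:
{"method": "apply_moves", "body": {"moves": [{"dp":[-0.0001,0.0041,0],"delta_rot":[0,0,0.0133],"jaw":1.0},{"dp":[-0.0003,0.0082,0],"delta_rot":[0,0,0.0267],"jaw":1.0},{"dp":[-0.0008,0.0123,0],"delta_rot":[0,0,0.04],"jaw":1.0},{"dp":[-0.0014,0.0163,0],"delta_rot":[0,0,0.0533],"jaw":1.0},{"dp":[-0.0021,0.0204,0],"delta_rot":[0,0,0.0667],"jaw":1.0}]}}

```text
t: 7.85
position: [0.5903, 0.1314, 0.1073]
ee_rot: [0.674, 0.738, -0.0, 0.001]
force: [-0.4, 1.6, -1.1]
width: 0.0132
```

```bash
python3 -c "
from h import *
pol()"
```

```text
t 7.85 p [0.5903 0.1314 0.1073] yaw 95.19 F [-0.37  1.58 -1.09] M [ 0.22   0.266 -0.   ] w 0.0132 j7 -0.61
T 0.017 r 74.03 polar 95.25 Fr 1.6 Ft(ccw) 0.22 Mz -0.0
```

Request:
{"method": "apply_moves", "body": {"moves": [{"dp":[-0.0001,0.0041,0],"delta_rot":[0,0,0.0133],"jaw":1.0},{"dp":[-0.0003,0.0082,0],"delta_rot":[0,0,0.0267],"jaw":1.0},{"dp":[-0.0008,0.0123,0],"delta_rot":[0,0,0.04],"jaw":1.0},{"dp":[-0.0014,0.0163,0],"delta_rot":[0,0,0.0533],"jaw":1.0},{"dp":[-0.0021,0.0204,0],"delta_rot":[0,0,0.0667],"jaw":1.0}]}}

```text
t: 8.48
position: [0.606, 0.1312, 0.1074]
ee_rot: [0.749, 0.663, -0.0, 0.001]
force: [-0.1, 0.8, -1.7]
width: 0.0134
```

```bash
python3 -c "
from h import *
pol()"
```

```text
t 8.47 p [0.606  0.1312 0.1074] yaw 83.02 F [-0.15  0.83 -1.69] M [0.188 0.141 0.064] w 0.0134 j7 -0.78
T 0.082 r 74.05 polar 83.11 Fr 0.8 Ft(ccw) 0.25 Mz 0.064
```

Request:
{"method": "apply_moves", "body": {"moves": [{"dp":[-0.0001,0.0041,0],"delta_rot":[0,0,0.0133],"jaw":1.0},{"dp":[-0.0003,0.0082,0],"delta_rot":[0,0,0.0267],"jaw":1.0},{"dp":[-0.0008,0.0123,0],"delta_rot":[0,0,0.04],"jaw":1.0},{"dp":[-0.0014,0.0163,0],"delta_rot":[0,0,0.0533],"jaw":1.0},{"dp":[-0.0021,0.0204,0],"delta_rot":[0,0,0.0667],"jaw":1.0}]}}

```text
t: 9.1
position: [0.6212, 0.1277, 0.1074]
ee_rot: [0.815, 0.58, 0.0, 0.001]
force: [-0.9, -0.3, -1.3]
width: 0.0137
```

```bash
python3 -c "
from h import *
pol()"
```

```text
t 9.1 p [0.6212 0.1277 0.1074] yaw 70.86 F [-0.86 -0.3  -1.32] M [0.172 0.031 0.105] w 0.0137 j7 -0.94
T 0.158 r 74.02 polar 70.96 Fr -0.57 Ft(ccw) 0.71 Mz 0.105
```

Request:
{"method": "apply_moves", "body": {"moves": [{"dp":[-0.0001,0.0041,0],"delta_rot":[0,0,0.0133],"jaw":1.0},{"dp":[-0.0003,0.0082,0],"delta_rot":[0,0,0.0267],"jaw":1.0},{"dp":[-0.0008,0.0123,0],"delta_rot":[0,0,0.04],"jaw":1.0},{"dp":[-0.0014,0.0163,0],"delta_rot":[0,0,0.0533],"jaw":1.0},{"dp":[-0.0021,0.0204,0],"delta_rot":[0,0,0.0667],"jaw":1.0}]}}

```text
t: 9.72
position: [0.6354, 0.1211, 0.1074]
ee_rot: [0.872, 0.49, 0.0, 0.001]
force: [0.1, 0.8, -2.3]
width: 0.0136
```

```bash
python3 -c "
from h import *
pol()"
```

```text
t 9.72 p [0.6354 0.1211 0.1074] yaw 58.69 F [ 0.08  0.79 -2.3 ] M [ 0.237 -0.004  0.108] w 0.0136 j7 -1.1
T 0.133 r 74.05 polar 58.85 Fr 0.72 Ft(ccw) 0.34 Mz 0.108
```

Request:
{"method": "apply_moves", "body": {"moves": [{"dp":[-0.0001,0.0041,0],"delta_rot":[0,0,0.0133],"jaw":1.0},{"dp":[-0.0003,0.0082,0],"delta_rot":[0,0,0.0267],"jaw":1.0},{"dp":[-0.0008,0.0123,0],"delta_rot":[0,0,0.04],"jaw":1.0},{"dp":[-0.0014,0.0163,0],"delta_rot":[0,0,0.0533],"jaw":1.0},{"dp":[-0.0021,0.0204,0],"delta_rot":[0,0,0.0667],"jaw":1.0}]}}

```text
t: 10.35
position: [0.6479, 0.1116, 0.1075]
ee_rot: [0.919, 0.395, 0.0, 0.001]
force: [0.7, 0.7, -2.6]
width: 0.0134
```

```bash
python3 -c "
from h import *
pol()"
```

```text
t 10.35 p [0.6479 0.1116 0.1075] yaw 46.53 F [ 0.73  0.72 -2.6 ] M [ 0.186 -0.101  0.118] w 0.0134 j7 -1.25
T 0.115 r 74.04 polar 46.69 Fr 1.03 Ft(ccw) -0.04 Mz 0.118
```

Request:
{"method": "apply_moves", "body": {"moves": [{"dp":[-0.0001,0.0041,0.0004],"delta_rot":[0,0,0.0133],"jaw":1.0},{"dp":[-0.0003,0.0082,0.0004],"delta_rot":[0,0,0.0267],"jaw":1.0},{"dp":[-0.0008,0.0123,0.0004],"delta_rot":[0,0,0.04],"jaw":1.0},{"dp":[-0.0014,0.0163,0.0004],"delta_rot":[0,0,0.0533],"jaw":1.0},{"dp":[-0.0021,0.0204,0.0004],"delta_rot":[0,0,0.0667],"jaw":1.0}]}}

```text
t: 10.98
position: [0.6578, 0.1007, 0.1073]
ee_rot: [0.955, 0.296, 0.001, 0.001]
force: [-0.9, 3.6, 0.0]
width: 0.0138
```

```bash
python3 -c "
from h import *
pol()"
```

```text
t 10.97 p [0.6578 0.1007 0.1073] yaw 34.43 F [-0.95  3.56  0.01] M [0.693 0.117 0.518] w 0.0138 j7 -1.41
T 0.776 r 74.41 polar 35.3 Fr 1.23 Ft(ccw) 3.47 Mz 0.518
```

Request:
{"method": "apply_moves", "body": {"moves": [{"dp":[-0.0001,0.0043,0],"delta_rot":[0,0,0.014],"jaw":1.0},{"dp":[-0.0004,0.0085,0],"delta_rot":[0,0,0.028],"jaw":1.0},{"dp":[-0.0004,0.0085,0],"delta_rot":[0,0,0.028],"jaw":1.0}]}}

```text
t: 11.35
position: [0.6613, 0.0954, 0.1073]
ee_rot: [0.967, 0.253, 0.001, 0.001]
force: [0.6, 4.5, -1.7]
width: 0.0135
```

```bash
python3 -c "
from h import *
pol()
snap('side')
pol()"
```

```text
t 11.35 p [0.6613 0.0954 0.1073] yaw 29.35 F [ 0.59  4.52 -1.65] M [ 0.674 -0.038  0.617] w 0.0135 j7 -1.47
T 0.889 r 74.47 polar 30.38 Fr 2.73 Ft(ccw) 3.65 Mz 0.617
t 11.4 p [0.6613 0.0955 0.1073] yaw 29.4 F [ 0.38  3.43 -2.45] M [ 0.699 -0.031  0.599] w 0.0135 j7 -1.47
T 0.808 r 74.49 polar 30.46 Fr 2.02 Ft(ccw) 2.8 Mz 0.599
```

Request:
{"method": "apply_moves", "body": {"moves": [{"dp":[-0.0001,0.0026,0],"delta_rot":[0,0,0.0083],"jaw":1.0},{"dp":[-0.0002,0.0051,0],"delta_rot":[0,0,0.0167],"jaw":1.0}]}}

```text
t: 11.65
position: [0.663, 0.0924, 0.1073]
ee_rot: [0.974, 0.228, 0.001, 0.0]
force: [-1.1, 4.9, -1.8]
width: 0.0136
```

```bash
python3 -c "
from h import *
pol()"
```

```text
t 11.65 p [0.663  0.0924 0.1073] yaw 26.32 F [-1.08  4.93 -1.84] M [ 1.007 -0.     0.817] w 0.0136 j7 -1.51
T 1.181 r 74.51 polar 27.79 Fr 1.22 Ft(ccw) 4.89 Mz 0.817
```

Request:
{"method": "apply_moves", "body": {"moves": [{"dp":[0,0.0005,0],"delta_rot":[0,0,0],"jaw":1.0},{"dp":[0,0.001,0],"delta_rot":[0,0,0.001],"jaw":1.0}]}}

```text
t: 11.9
position: [0.6632, 0.0922, 0.1073]
ee_rot: [0.974, 0.226, 0.001, 0.0]
force: [-1.3, 5.0, -1.5]
width: 0.0132
```

```bash
python3 -c "
from h import *
for i in range(3): pol(); snap('top')"
```

```text
t 11.9 p [0.6632 0.0922 0.1073] yaw 26.16 F [-1.35  5.04 -1.53] M [1.007 0.1   0.75 ] w 0.0132 j7 -1.51
T 1.132 r 74.54 polar 27.53 Fr 1.01 Ft(ccw) 5.12 Mz 0.75
t 11.95 p [0.6632 0.0921 0.1072] yaw 26.16 F [-0.7   5.5  -1.26] M [0.949 0.093 0.685] w 0.0138 j7 -1.51
T 1.075 r 74.52 polar 27.53 Fr 1.8 Ft(ccw) 5.24 Mz 0.685
t 12.0 p [0.6632 0.0921 0.1073] yaw 26.16 F [-0.72  4.99 -1.67] M [1.019 0.091 0.699] w 0.0135 j7 -1.51
T 1.056 r 74.52 polar 27.52 Fr 1.55 Ft(ccw) 4.8 Mz 0.699
```

Request:
{"method": "apply_moves", "body": {"moves": [{"dp":[0,0,0],"delta_rot":[0,0,0],"jaw":0.8},{"dp":[0,0,0],"delta_rot":[0,0,0],"jaw":0.5},{"dp":[0,0,0],"delta_rot":[0,0,0],"jaw":0.4},{"dp":[0,0,0],"delta_rot":[0,0,0],"jaw":0.35}]}}

```text
t: 12.55
position: [0.6642, 0.0906, 0.1077]
ee_rot: [0.974, 0.225, 0.002, 0.001]
force: [0.9, -1.3, -0.6]
width: 0.0556
```

```bash
python3 - <<'E'
from h import *
pol()
d=snap("wrist"); cv2.imwrite("pics/w6.png",d["image"])
E
```

```text
t 12.55 p [0.6642 0.0906 0.1077] yaw 26.05 F [ 0.93 -1.29 -0.65] M [ 0.054 -0.068 -0.029] w 0.0556 j7 -1.51
T -0.146 r 74.76 polar 26.13 Fr 0.27 Ft(ccw) -1.57 Mz -0.029
```

View pics/w6.png

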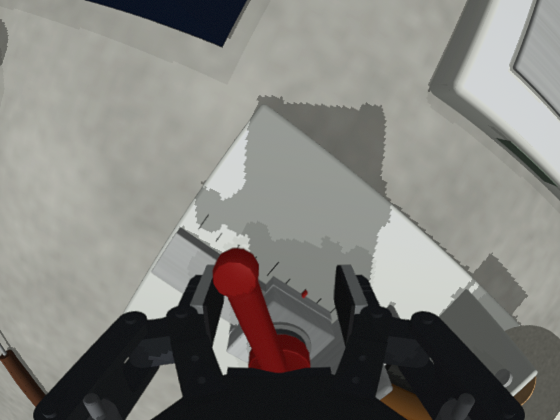

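On release the lever sprang back counter-clockwise: its tip is at about (237,270), close to the left finger at (215,285). I'll centre the hand on it before backing out.

Request:
{"method": "apply_moves", "body": {"moves": [{"dp":[0,-0.012,0],"delta_rot":[0,0,0],"jaw":0.35},{"dp":[0,-0.018,0],"delta_rot":[0,0,0],"jaw":0.3},{"dp":[0,-0.018,0],"delta_rot":[0,0,0],"jaw":0.3}]}}

```text
t: 12.98
position: [0.658, 0.1042, 0.1078]
ee_rot: [0.974, 0.226, 0.002, 0.001]
force: [-0.2, -0.1, 0.1]
width: 0.0595
```

```bash
python3 - <<'E'
from h import *
pol()
d=snap("wrist"); cv2.imwrite("pics/w7.png",d["image"])
E
```

```text
t 12.97 p [0.658  0.1042 0.1078] yaw 26.14 F [-0.19 -0.15  0.13] M [-0.017  0.013  0.026] w 0.0595 j7 -1.53
T 0.023 r 76.58 polar 37.34 Fr -0.24 Ft(ccw) -0.05 Mz 0.026
```

View pics/w7.png

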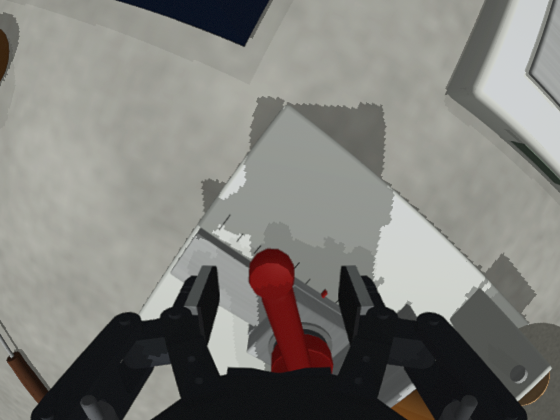

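Request:
{"method": "apply_moves", "body": {"moves": [{"dp":[0,0,-0.03],"delta_rot":[0,0,0],"jaw":0.3},{"dp":[0,0,-0.09],"delta_rot":[0,0,0],"jaw":0.3},{"dp":[0,0,-0.16],"delta_rot":[0,0,0],"jaw":0.3},{"dp":[0,0,-0.18],"delta_rot":[0,0,0],"jaw":0.3},{"dp":[0,0,-0.18],"delta_rot":[0,0,0],"jaw":0.3}]}}

```text
t: 13.65
position: [0.6584, 0.1037, 0.2448]
ee_rot: [0.974, 0.226, 0.003, 0.001]
force: [-0.4, -0.1, -0.3]
width: 0.0596
```

```bash
python3 - <<'E'
from h import *
pol()
d=snap("wrist"); d=snap("wrist"); cv2.imwrite("pics/w8.png",d["image"]); im=d["image"]
m=redmask(im); k,l,st_,c=cv2.connectedComponentsWithStats(m); i=1+np.argmax(st_[1:,4]); v,u=np.nonzero(l==i); P=pts(d,np.c_[u,v]); P=P[(P[:,2]>.05)&(P[:,2]<.14)]
print("n",len(P),"maxz",np.percentile(P[:,2],[2,50,98,100]))
rr=np.hypot(P[:,0]-.5971,P[:,1]-.0577); s=(rr>40)&(rr<75)
C=P[s].mean(0); print("arm pts mean",C,"angle",np.degrees(np.arctan2(C[1]-.0577,C[0]-.5971)))
s=rr>80; print("ball",P[s].mean(0),P[s][:,2].max())
d=snap("side"); cv2.imwrite("pics/s8.png",cv2.resize(d["image"][150:300,130:330],None,fx=4,fy=4,interpolation=cv2.INTER_CUBIC)[:600,:800])
E
```

```text
t 13.65 p [0.6584 0.1037 0.2448] yaw 26.09 F [-0.36 -0.13 -0.31] M [-0.03  -0.01  -0.023] w 0.0596 j7 -1.49
T -0.02 r 76.63 polar 36.85 Fr -0.38 Ft(ccw) 0.04 Mz -0.023
n 1359 maxz [0.0918194  0.10531964 0.11362108 0.11474336]
arm pts mean [nan nan nan] angle nan<stdin>:7: RuntimeWarning: Mean of empty slice.
  ret = um.true_divide(
<stdin>:8: RuntimeWarning: Mean of empty slice.
Traceback (most recent call last):
ValueError: zero-size array to reduction operation maximum which has no identity
```

View pics/w8.png

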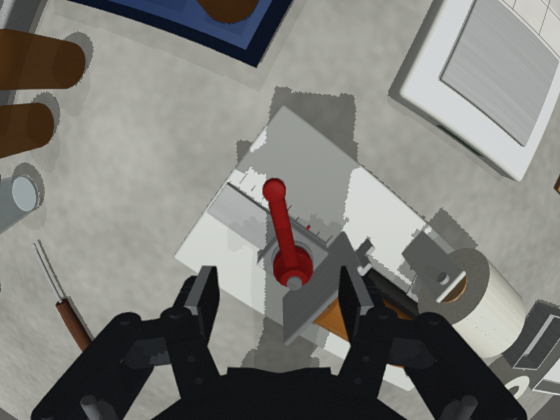

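```bash
python3 - <<'E'
from h import *
d=snap("wrist"); im=d["image"]
m=redmask(im); k,l,st_,c=cv2.connectedComponentsWithStats(m); i=1+np.argmax(st_[1:,4]); print(st_[i],c[i]); i=l[225,280]; print(i,st_[i])
v,u=np.nonzero(l==i); P=pts(d,np.c_[u,v]); P=P[(P[:,2]>.05)&(P[:,2]<.14)]; print(len(P),P.mean(0))
rr=np.hypot(P[:,0]-.5971,P[:,1]-.0577)*1e3; s=(rr>40)&(rr<75)
C=P[s].mean(0); print("arm pts mean",C,"angle",np.degrees(np.arctan2(C[1]-.0577,C[0]-.5971)))
s=rr>83; print("ball",P[s].mean(0),P[s][:,2].max(),np.percentile(P[:,2],98))
d=snap("side"); cv2.imwrite("pics/s8.png",cv2.resize(d["image"][150:300,130:330],None,fx=4,fy=4,interpolation=cv2.INTER_CUBIC)[:600,:800])
d=snap("top"); cv2.imwrite("pics/t8.png",d["image"])
E
```

```text
[ 263  180   50  106 1752] [285.07762557 231.39954338]
1 [ 263  180   50  106 1752]
1737 [0.63768103 0.08781708 0.09890623]
arm pts mean [0.64323654 0.09345125 0.10321585] angle 37.77213499032201
ball [0.67091155 0.11492285 0.11215519] 0.11425437067840893 0.1134401785838748
```

View pics/s8.png

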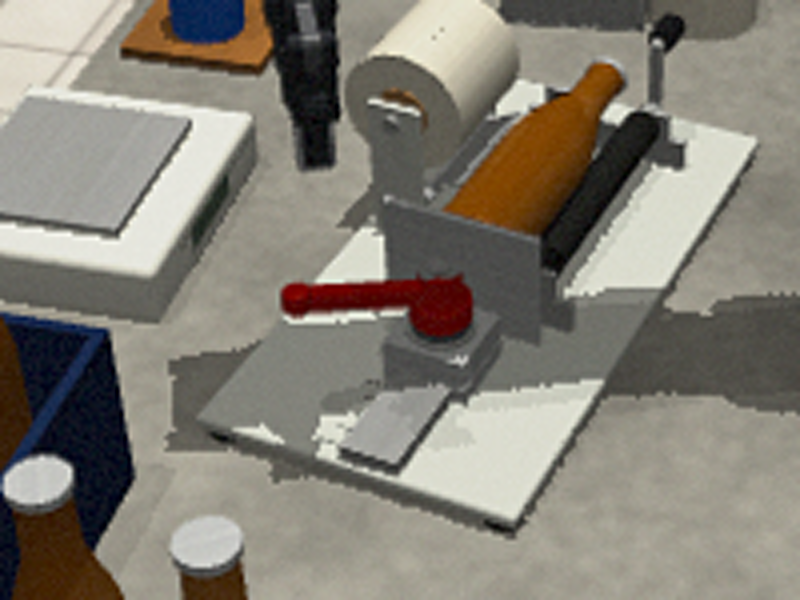

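View pics/t8.png

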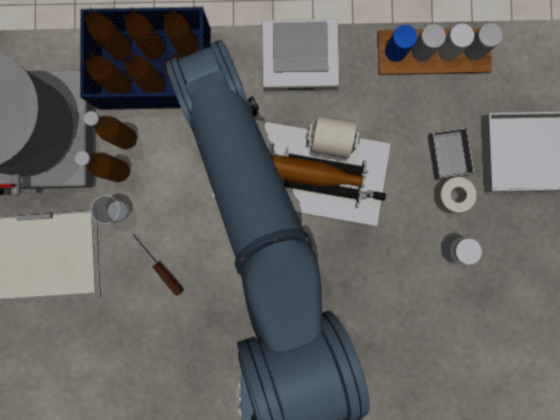

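```bash
python3 - <<'E'
from h import *
a=cv2.imread("pics/side0.png",0); b=viewer.snapshot("side")["image"]; b=cv2.cvtColor(b,cv2.COLOR_BGR2GRAY)
def tm(name,x,y,w,h):
    best=cv2.matchTemplate(b[y-8:y+h+8,x-8:x+w+8],a[y:y+h,x:x+w],cv2.TM_CCOEFF_NORMED); _,v,_,p=cv2.minMaxLoc(best); print(name,v,p[0]-8,p[1]-8)
tm("plate",222,195,50,40); tm("bottle",246,165,45,35); tm("jar",335,125,30,38); tm("roll",290,130,32,30); tm("bottles",128,262,85,115); tm("beaker",220,330,45,58); tm("driver",278,320,90,48)
pol()
E
```

```text
plate 0.7315886616706848 0 0
bottle 0.9974365830421448 0 0
jar 0.9980127215385437 0 0
roll 0.998892068862915 0 0
bottles 0.9945889115333557 0 0
beaker 0.9947466850280762 0 0
driver 0.9972218871116638 0 0
t 13.95 p [0.6569 0.1035 0.2412] yaw 26.12 F [ 0.42  1.16 -0.29] M [ 0.012 -0.031  0.025] w 0.0598 j7 -1.49
T 0.09 r 75.32 polar 37.41 Fr 0.89 Ft(ccw) 0.86 Mz 0.025
```

Nothing has shifted and the lever sits home, so I'm handing the job in.

```bash
python3 -c "
from cell import ctrl
print(ctrl.job_done())"
```

```text
the job is handed in; nothing more can be done
None
```

The clamp is tightened to about 1.1 N m, the lever is home and let go, and the job is handed in at about 14 s on the clock.

**What I did:** I gripped the lever about 74 mm from its axis and lifted it about 9 mm. I swung it back five seats (112°), dropped it home and turned it clockwise about 104° in one stroke. It turned at about 0.15 N m or less while slack and bit at roughly 39° in the world frame. I stopped at about 1.1 N m: the highest reading while turning was 1.18, and 1.06–1.13 while holding. Then I opened the jaws, moved clear sideways and lifted away.

**Last checks:**
- **Lever:** it is fully home; the top of its round end is at 114 mm, the same as at the start.
- **Stop and bystanders:** template matching in the side view found no shift in the plate, cradle bottle, jar, label roll, the two upright bottles, beaker or screwdriver. The plate's match was weaker (0.73, against over 0.99 for the others), probably because the lever and a shadow in front of it had changed. I did not run this check on the cap tin.
- **Tool:** it is about 130 mm above the lever, with the force reading near zero.

**Not confirmed:** when I let go, the lever sprang back about 10°, to about where it first bit. That is roughly what the stated 2.5 N m per rad would give. I relied on the statement that the bush keeps its tightness and did not re-test the torque.

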